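Polish a rod electrode and hold it centred in the guide over the open cup

ROBOT

A 7-joint arm with a two-finger parallel gripper is mounted at the origin on the work surface. World frame = base frame: x ahead of the robot, y to its left, z up, the work surface at z = 0. Lengths are in mm, angles in rad, forces in N, time in s.
With the tool pointing down it reaches from about 400 to 850 mm from the base axis. Payload 10.4 kg.
Tool frame: the origin (TCP) lies at the very end of the fingers, on their centre line; the grasp point (between the pads) lies 19 mm behind it; z points along the fingers, y is the line along which they close (so a half turn about z gives the same grasp; the last joint's range is limited). The gripper opens to 87 mm and grips with 3 to 60 N. Pads are 19 mm wide; open, the fingers measure 117 mm over their backs; the gripper's body (75 mm by 190 mm) begins 51 mm behind the grasp point.
Start: joints at [-1.152, 0.332, -0.065, 1.46, 0.022, 1.35, -0.088], TCP at [267.22, 565.018, 222.576] pointing down, gripper open.
Joint ranges: [-2.6, 2.6], [-0.5, 2.12], [-1.47, 1.34], [0.16, 2.42], [-1.27, 4.41], [0.06, 2.06], [-2.6, 2.6]. Speed limits (rad/s): [2.22, 2.22, 2.79, 2.79, 3.14, 3.14, 3.14].

INTERFACE

Orientations are given as a unit quaternion [w, x, y, z].
In Python, from bench import monitor, imaging, close_job gives the robot as it stands.
- The arm moves only by the shell command python3 -m handwheel 'ROWS'. ROWS is JSON, a list that holds one entry, the list of rows, each a list of 7 numbers: the turn, a rotation vector about the tool's x, y, z in units of 180 degrees (1.0 is 180 degrees), then the shift along the tool's x, y, z in units of 1 m (1.0 is 1 m), then the closure, from 0 (fully open) to 1 (shut). In form: [[[rx, ry, rz, x, y, z, hand], ...]]. A call has 1 to 20 rows; each row is the pose to reach, as a shift and turn from the pose commanded when the call began, along the tool's axes at that moment, turning the shorter way round; what a row does not reach only later rows make up. A row lasts 1/8 s, in which the tool goes at most 62.5 mm and 10.7 degrees, less where a joint would pass 70% of its speed; a pose out of reach is approached as far as the arm can. A call with a number of a shift or a turn outside -1 to 1 is refused whole. A call with a gripper value outside its range is refused whole. The fingers move at their own pace and stop on an object; the grip force is fixed at half the most. Time passes only in rows, so rows that repeat a pose let the fingers close. It gives the time, the measured TCP pose, the force, the opening and the grip force at its end, in the units of the state.
- monitor.observe(): the state, without advancing time (a new reading comes with each control period).
- imaging.capture(name): name is "side" or "top" or "wrist"; returns the picture (420x560x3 uint8, red, green, blue); there is no depth.
- imaging.camera_info(name): a dict with "fx", "fy", "cx", "cy" (pixels), "dist" ([k1, k2, p1, p2, k3] as OpenCV has them; the pictures are not rectified), "T" (4x4, takes a point from camera to world coordinates). Camera axes: x right, y up, looking along -z (the intrinsics and any distortion apply to the point x, -y, -z); pixel columns grow to the right and rows downward; lengths in mm; the calibration is good to about 2 mm. A picture is of the moment at which its call begins: read the wrist's pose just before it. camera_info takes no time and is no camera call; for the wrist camera it gives the pose at the moment of the call.
- close_job(): hands the job in; it is judged then, once.
The state is a dict: "t": time; "q": joint angles; "qvel": joint speeds; "tau": joint torques, N m; "tcp_pos": TCP position; "eef_rot": TCP orientation; "wrist_force": force on the tool from outside, world axes, zero at the start; "wrist_torque": the same for the moment, N m; "opening": finger opening in mm; "finger_force": force on a finger pad.
Only numpy, scipy, OpenCV 4.12 (cv2) and the standard library are available. Lean on these libraries where they do the work, as an engineer would, in place of code of your own. Each camera call takes 0.05 s, during which the arm holds its last target. There are 200 camera calls.

TASK

Take the rod electrode out of its holder and polish its foot: set it on the sprung plate of the polishing block near the raised ridge and draw it along the plate, upright and with steady light pressure, to the plate's other end, keeping the plate pushed part-way down without lifting off or driving it onto its stop. Then lower the electrode through the guide hole of the measuring stand that is above the open cup (not the lidded jar), without touching the stand, until its foot is well inside the cup but clear of its bottom. Finish while still holding it there, still, upright and centred in the hole, and leave the cup, the jar and the other things on the bench where they are.

Things in the scene. Friction and masses are not known exactly. Their poses are not given: they have to be found in the camera images.
- electrode: Rod electrode standing upright in its holder: a steel rod 10 mm in diameter and 100 mm long below a black square head 24 x 24 mm and 40 mm tall (100 to 140 mm above the foot, with a small brass stub 4 mm high on top), about 90 g. Origin at the centre of the foot (lower end), z along the rod to the head, x and y square to the head's flat sides.
- shank (a point): Point on the electrode's axis 55 mm above its foot.
- holder: Grey plastic block 70 x 70 mm, 60 mm tall, fixed, with a 12 mm hole 50 mm deep in the middle of its top, in which the electrode stands (its foot 10 mm above the bench, its head from 110 to 150 mm). Origin at the centre of the underside, z up.
- block: Polishing block, fixed: grey base 160 mm long (its x axis), 60 mm wide, with a raised ridge across its -x end (from x = -77 to -67 mm, top 50 mm above the bench) and a white sprung plate above the base. Origin at the centre of the underside, z up; the polishing stroke goes towards +x, away from the ridge.
- plate (a joint): How far the sprung plate is pushed down, 0 (up) to 0.012 m (on its stop). It moves straight down without tilting; it starts to give at about 1.5 N, 5 mm takes about 3.2 N, the stop is reached at about 5.7 N.
- plate_top (a point): Centre of the upper face of the sprung plate, 40 mm above the bench when up. The face is 135 mm long along the block's x (from x = -61.5 to +73.5 mm of the block) and 48 mm wide.
- stand: Measuring stand of aluminium, fixed: base plate 120 x 200 mm, 10 mm thick, and a guide bar 36 mm wide (x), 200 mm long (y), 20 mm thick carried on two end posts, its underside 75 mm and top 95 mm above the bench, with two upright through holes 22 mm in diameter at y = -45 and +45 mm. Origin at the centre of the underside, z up. Nothing stands above the bar.
- hole_a (a point): Centre of the mouth of the guide hole at y = -45 mm of the stand, at the top face of the bar (95 mm above the bench).
- hole_b (a point): Centre of the mouth of the guide hole at y = +45 mm of the stand, at the top face of the bar (95 mm above the bench).
- cup: Open white plastic cup, loose, standing on the stand's base under one of the two holes: 62 mm in diameter at the rim, 40 mm tall, wall 3 mm, bottom 4 mm thick, 80 g. Origin at the centre of its underside (10 mm above the bench), so its rim is 50 mm above the bench.
- jar: White plastic jar of the same body, closed by a lid with a knob, 65 mm in diameter, 56 mm tall, loose, standing under the other hole. Origin at the centre of its underside. Leave it alone.
- bottle: Small brown glass bottle with a white cap, 42 mm in diameter, 75 mm tall, standing loose on the bench. Origin at the centre of its underside. Leave it alone.
- rack: White vial rack 70 x 110 mm, 42 mm tall with its red caps, loose on the bench. Origin at the centre of its underside. Leave it alone.
- tray: Blue divided tray 90 x 130 mm, 35 mm tall, loose on the bench. Origin at the centre of its underside. Leave it alone.

How it is judged:
By the outcome, as a careful person would: the job done as asked, in the order asked, and still so for the second after the job is handed in, while the arm keeps its last pose, push and grip.
It also fails if it takes over 59 s, if anything falls off the work surface, if the arm or the gripper's body presses on something with over 40 N, if the wrist force passes 120 N, or if a joint passes its speed limit or range.

## Working session

There is one attempt and no reset: what is moved stays moved. The work goes in short steps, Python scripts to look and compute and a shell command to move; the robot and the scene stay as the last step left them, time stands still between calls to the robot, and variables do not carry over. Pictures are saved under pics/ and viewed, at most 10 in all, crops included, and the job is handed in when it is done.

```bash
mkdir -p pics; ls; cat > look.py <<'E'
import cv2,numpy as np
from bench import monitor,imaging
def snap(cam,fn):
    im=imaging.capture(cam);cv2.imwrite('pics/'+fn,im[:,:,::-1]);return im
def ray(info,uv):
    K=np.array([[info['fx'],0,info['cx']],[0,info['fy'],info['cy']],[0,0,1.]])
    n=cv2.undistortPoints(np.array(uv,float).reshape(-1,1,2),K,np.array(info['dist'],float))[:,0]
    T=np.array(info['T']);d=np.c_[n[:,0],-n[:,1],-np.ones(len(n))]@T[:3,:3].T
    return T[:3,3],d
def plane(info,uv,z):
    o,d=ray(info,uv);return o+d*((z-o[2])/d[:,2])[:,None]
E
python3 - <<'E'
from look import *
s=monitor.observe();print(s)
for c in('top','side','wrist'):
    i=imaging.camera_info(c);print(c,i);snap(c,c+'0.png')
a=[cv2.imread(f'pics/{c}0.png') for c in('top','side')]
E
```

```text
pics
{'t': 0.0, 'q': array([-1.15161671,  0.33288658, -0.06467052,  1.46093333,  0.02155887,
        1.34991358, -0.08845181]), 'qvel': array([-0.00025825,  0.00076899, -0.00087231, -0.00123031,  0.00222839,
       -0.00058636, -0.00105939]), 'tau': array([-2.36991327e-04, -6.23275924e+01,  2.42501922e-02, -3.89884686e+01,
       -6.13711984e-02,  3.99685535e-02,  1.49055531e-04]), 'tcp_pos': array([267.06001144, 564.6376715 , 221.74849142]), 'eef_rot': array([-1.40590968e-04,  2.19082179e-01,  9.75706142e-01, -7.09992823e-04]), 'wrist_force': array([ 0.18812707, -0.1520875 ,  0.94795214]), 'wrist_torque': array([-0.0271745 , -0.01555583,  0.01650652]), 'finger_force': 0.0, 'opening': 86.63518062348349}
top {'fx': 432.05073884839504, 'fy': 432.05073884839504, 'cx': 283.1748036968856, 'cy': 217.20211981402346, 'dist': array([-0.10796458,  0.        ,  0.        ,  0.        ,  0.        ]), 'T': array([[-6.23798792e-03,  9.94693637e-01, -1.02692042e-01,
         4.52620054e+02],
       [-9.99726521e-01, -3.88884532e-03,  2.30599394e-02,
         6.83031065e+00],
       [ 2.25382215e-0
[... 516 characters left out ...]
   [ 6.64025693e-03,  6.33165408e-01,  7.73988032e-01,
         7.50406378e+02],
       [ 0.00000000e+00,  0.00000000e+00,  0.00000000e+00,
         1.00000000e+00]])}
wrist {'fx': 358.4500840396161, 'fy': 358.4500840396161, 'cx': 281.65866788021526, 'cy': 208.64742922970544, 'dist': array([0.01121931, 0.        , 0.        , 0.        , 0.        ]), 'T': array([[ 4.27438301e-01, -8.74028719e-01, -2.31020122e-01,
         2.03447904e+02],
       [ 9.04042749e-01,  4.12739628e-01,  1.11142736e-01,
         5.94061726e+02],
       [-1.79078412e-03, -2.56358728e-01,  9.66580051e-01,
         3.84164529e+02],
       [ 0.00000000e+00,  0.00000000e+00,  0.00000000e+00,
         1.00000000e+00]])}
```

View pics/top0.png

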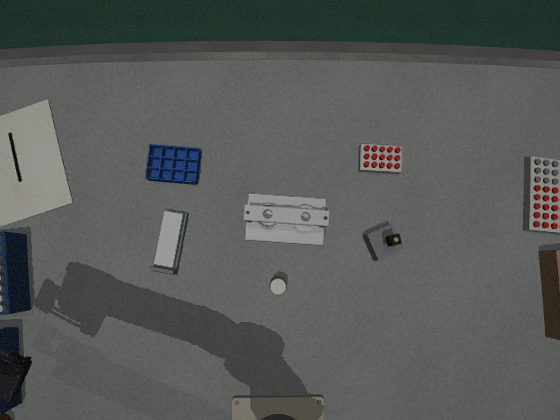

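View pics/side0.png

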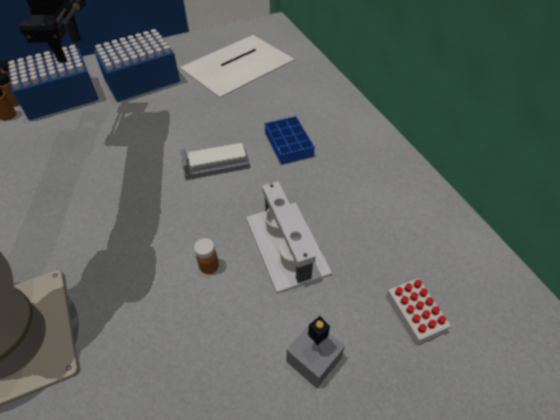

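The top view shows the electrode head at (393,240), the stand's holes at (268,215) and (306,217), and the polishing block at (170,240). In the side view the ridge is at the block's robot-side end. Next I'll measure positions and view one combined enlarged crop.

```bash
cat > m.py <<'E'
from look import *
t=cv2.imread('pics/top0.png');s=cv2.imread('pics/side0.png')
it,is_=imaging.camera_info('top'),imaging.camera_info('side')
c=lambda im,x,y,w,h,k:cv2.resize(im[y:y+h,x:x+w],(w*k,h*k),interpolation=cv2.INTER_CUBIC)
A=c(t,238,185,100,65,4);B=c(s,240,175,100,120,4)
C=c(t,145,200,50,80,4);D=c(t,355,210,50,50,4)
o=np.zeros((600,800,3),np.uint8)
o[:260,:400]=A;o[:480,400:]=B;o[270:590,:200]=C;o[270:470,200:400]=D
cv2.imwrite('pics/crops.png',o)
# head top z=150 both views, brass stub centre
hsv=lambda im:cv2.cvtColor(im,cv2.COLOR_BGR2HSV)
for n,im,i in(('top',t,it),('side',s,is_)):
    m=cv2.inRange(hsv(im),(10,120,80),(30,255,255))
    k,_,st,ce=cv2.connectedComponentsWithStats(m)
    for a in range(1,k):
        if st[a,4]>3: print(n,st[a,4],ce[a],plane(i,[ce[a]],154))
for n in((268,215),(306,217)):print('hole',plane(it,[n],95))
for n in((280,202),(296,236)):print('hole side',plane(is_,[n],95))
m=cv2.inRange(hsv(t),(0,0,150),(180,60,255))
k,_,st,ce=cv2.connectedComponentsWithStats(m)
for a in range(1,k):
    if st[a,4]>300 and 150<ce[a][0]<190:
        r=cv2.minAreaRect(np.argwhere(_==a)[:,::-1].astype(np.float32));bp=cv2.boxPoints(r);print(r,plane(it,bp,40),plane(it,[r[0]],40))
E
python3 m.py
```

```text
top 19 [395.84210526 239.15789474] [[ 500.7524979  -267.49283506  154.        ]]
side 45 [203.2        260.24444444] [[377.76494659 -86.37625582 154.        ]]
side 49 [319.26530612 323.7755102 ] [[ 499.54004042 -266.58229479  154.        ]]
hole [[562.64771574  19.09654337  95.        ]]
hole [[557.55517297 -70.61810976  95.        ]]
hole side [[566.53669301  20.17320659  95.        ]]
hole side [[558.73183283 -69.56400177  95.        ]]
((167.78846740722656, 238.55770874023438), (17.846569061279297, 53.343589782714844), 11.309932708740234) [[450.55551301 302.4731072   40.        ]
 [580.55886411 278.83573332  40.        ]
 [571.585592   234.62949139  40.        ]
 [441.9647653  258.65718712  40.        ]] [[510.85339546 268.54817342  40.        ]]
```

View pics/crops.png

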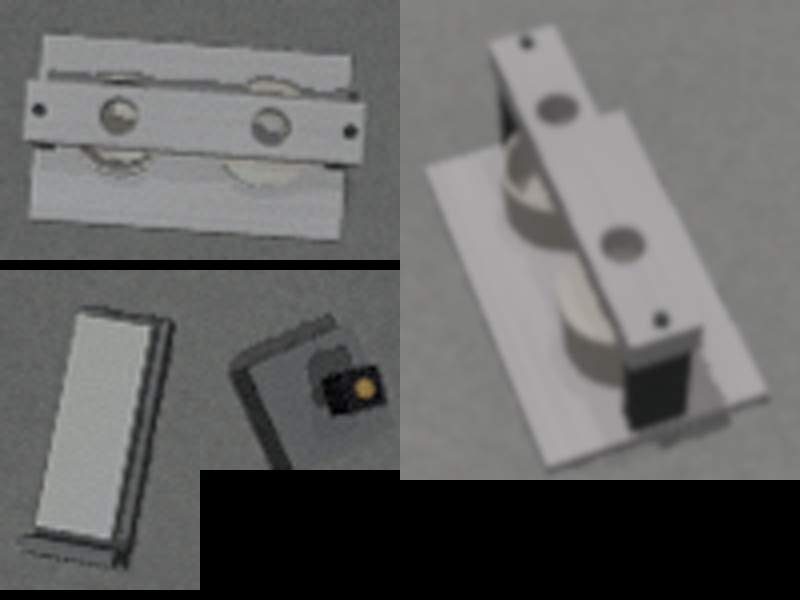

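The crop shows an open cup (hollow interior visible) under the left (+y) hole, and a flat lid under the right hole. The ridge is at the block's low-x end. Next I'll move above the electrode for a close look.

```bash
cat > rel.py <<'E'
import sys,numpy as np
from scipy.spatial.transform import Rotation as R
from bench import monitor
def rel(p,yaw=None):
    "yaw: world angle (deg) of tool y, tool pointing down; turn and shift in tool axes"
    s=monitor.observe();w=s['eef_rot'];q=R.from_quat([*w[1:],w[0]])
    M=q.as_matrix();y0=np.degrees(np.arctan2(M[1,1],M[0,1]))
    if yaw is None: yaw=y0
    yaw=y0+(yaw-y0+90)%180-90
    a=np.radians(yaw);y=np.array([np.cos(a),np.sin(a),0]);z=np.array([0,0,-1.])
    T=R.from_matrix(np.c_[np.cross(y,z),y,z])
    print('t',s['t'],'tcp',s['tcp_pos'].round(2),'yaw',y0.round(2),'tilt',np.degrees(np.arccos(-M[2,2])).round(2),'F',s['wrist_force'].round(2),'open',s['opening'],s['finger_force'])
    print('turn',((q.inv()*T).as_rotvec()/np.pi).round(4),'shift',(M.T@(np.array(p)-s['tcp_pos'])/1e3).round(4))
if __name__=='__main__':
    a=[float(v) for v in sys.argv[1:]];rel(a[:3],a[3] if len(a)>3 else None)
E
python3 rel.py 480 60 260 106; python3 rel.py 495 -267 260 106
```

```text
t 0.15 tcp [267.08 564.72 221.93] yaw 64.69 tilt 0.06 F [-0.32 -0.7  -0.31] open 87.46292149793818 0.0
turn [-3.000e-04 -1.000e-04 -2.295e-01] shift [-0.4083 -0.3653 -0.0376]
t 0.15 tcp [267.08 564.72 221.93] yaw 64.69 tilt 0.06 F [-0.32 -0.7  -0.31] open 87.46292149793818 0.0
turn [-3.000e-04 -1.000e-04 -2.295e-01] shift [-0.5616 -0.6545 -0.0373]
```

```bash
python3 -m handwheel '[[[0,0,-0.23,-0.408,-0.365,-0.038,0],[0,0,-0.23,-0.408,-0.365,-0.038,0],[0,0,-0.23,-0.408,-0.365,-0.038,0],[0,0,-0.23,-0.408,-0.365,-0.038,0],[0,0,-0.23,-0.408,-0.365,-0.038,0],[0,0,-0.23,-0.408,-0.365,-0.038,0],[0,0,-0.23,-0.408,-0.365,-0.038,0],[0,0,-0.23,-0.408,-0.365,-0.038,0],[0,0,-0.23,-0.408,-0.365,-0.038,0],[0,0,-0.23,-0.562,-0.654,-0.037,0],[0,0,-0.23,-0.562,-0.654,-0.037,0],[0,0,-0.23,-0.562,-0.654,-0.037,0],[0,0,-0.23,-0.562,-0.654,-0.037,0],[0,0,-0.23,-0.562,-0.654,-0.037,0],[0,0,-0.23,-0.562,-0.654,-0.037,0],[0,0,-0.23,-0.562,-0.654,-0.037,0],[0,0,-0.23,-0.562,-0.654,-0.037,0],[0,0,-0.23,-0.562,-0.654,-0.037,0],[0,0,-0.23,-0.562,-0.654,-0.037,0]]]'
python3 - <<'E'
from look import *
from rel import rel
rel([500,-267,260]);snap('wrist','w1.png');i=imaging.camera_info('wrist')
b=cv2.imread('pics/w1.png')
m=cv2.inRange(cv2.cvtColor(b,cv2.COLOR_BGR2HSV),(10,120,80),(30,255,255))
k,l,st,ce=cv2.connectedComponentsWithStats(m)
for a in range(1,k):
    if st[a,4]>20: print(st[a,4],ce[a],plane(i,[ce[a]],154))
E
```

```text
t: 2.52
tcp_pos: [495.9, -265.5, 259.7]
eef_rot: [0.0, -0.141, 0.99, 0.0]
wrist_force: [-0.1, 0.5, 0.7]
opening: 87.0
finger_force: 0.0
t 2.525 tcp [ 495.95 -265.47  259.66] yaw 106.18 tilt 0.04 F [-0.14  0.54  0.65] open 86.95275857764128 0.0
turn [ 0.0001  0.0002 -0.    ] shift [-0.0035 -0.0026 -0.0003]
386 [542.32124352 155.06735751] [[403.38737456 -92.45501894 154.        ]]
142 [279.92253521 211.33098592] [[ 498.8503279  -266.86737269  154.        ]]
1082 [ 74.69593346 289.90295749] [[ 609.73787581 -409.83517687  154.        ]]
990 [488.58181818 289.23131313] [[514.81094293 -84.48137044 154.        ]]
4120 [417.30315534 344.84684466] [[ 580.03370228 -120.91988808  154.        ]]
```

View pics/w1.png

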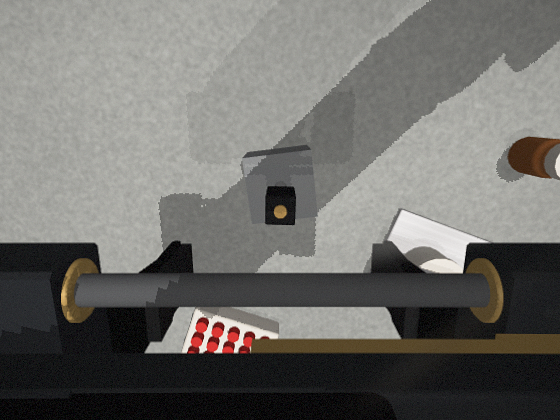

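Head top sits at about x 265–296, y 197–225 px with the brass stub at (280,211), nearly aligned with the image. I'll check its angle from the edge pixels.

```bash
python3 - <<'E'
from look import *
from rel import rel
i=imaging.camera_info('wrist')
g=cv2.GaussianBlur(cv2.imread('pics/w1.png',0),(3,3),0)
m=(g[180:232,255:306]<50)
P=[(c+255,180+np.flatnonzero(m[:,c]).max()+.5) for c in range(14,38)]
L=[(255+np.flatnonzero(m[r]).min()-.5,r+180) for r in range(24,42)];Rr=[(255+np.flatnonzero(m[r]).max()+.5,r+180) for r in range(24,42)]
for n,Q in(('bottom',P),('left',L),('right',Rr)):
    w=plane(i,Q,150)[:,:2];d=np.ravel(cv2.fitLine(w.astype(np.float32),cv2.DIST_HUBER,0,.01,.01));print(n,np.degrees(np.arctan2(d[1],d[0]))%90,d[2:])
rel([499,-267,111],106)
E
```

```text
bottom 12.514305 [ 510.0033  -264.26514]
left 15.499136 [ 504.23465 -277.15167]
right 16.687637 [ 497.63882 -255.29478]
t 2.575 tcp [ 495.86 -265.74  259.64] yaw 106.15 tilt 0.03 F [-0.28  0.07  0.42] open 86.89624393234597 0.0
turn [0.0001 0.0001 0.0009] shift [-0.0026 -0.0021  0.1486]
```

```bash
python3 -m handwheel '[[[0,0,0.001,-0.0026,-0.0021,0.05,0],[0,0,0.001,-0.0026,-0.0021,0.1,0],[0,0,0.001,-0.0026,-0.0021,0.135,0],[0,0,0.001,-0.0026,-0.0021,0.1486,0],[0,0,0.001,-0.0026,-0.0021,0.1486,0],[0,0,0.001,-0.0026,-0.0021,0.1486,0.5],[0,0,0.001,-0.0026,-0.0021,0.1486,0.6],[0,0,0.001,-0.0026,-0.0021,0.1486,0.7],[0,0,0.001,-0.0026,-0.0021,0.1486,1],[0,0,0.001,-0.0026,-0.0021,0.1486,1],[0,0,0.001,-0.0026,-0.0021,0.1486,1],[0,0,0.001,-0.0026,-0.0021,0.1486,1],[0,0,0.001,-0.0026,-0.0021,0.1486,1]]]'
python3 rel.py 499 -267 235
```

```text
t: 4.2
tcp_pos: [498.7, -267.6, 110.8]
eef_rot: [-0.0, -0.138, 0.99, 0.0]
wrist_force: [-0.8, 0.3, -0.2]
opening: 23.6
finger_force: 30.0
t 4.2 tcp [ 498.67 -267.63  110.83] yaw 105.91 tilt 0.02 F [-0.77  0.31 -0.19] open 23.636331822697255 29.999924356816337
turn [ 0.0001 -0.      0.    ] shift [-0.0005  0.0006 -0.1242]
```

```bash
python3 -m handwheel '[[[0,0,0,-0.0005,0.0003,-0.04,1],[0,0,0,-0.0005,0.0003,-0.08,1],[0,0,0,-0.0005,0.0003,-0.124,1],[0,0,0,-0.0005,0.0003,-0.124,1],[0,0,0,-0.0005,0.0003,-0.124,1]]]'
python3 - <<'E'
from look import *
from rel import rel
i=imaging.camera_info('side');s=cv2.imread('pics/side0.png')[120:185,170:260]
m=cv2.inRange(cv2.cvtColor(s,cv2.COLOR_BGR2HSV),(0,0,150),(180,60,255))
k,l,st,ce=cv2.connectedComponentsWithStats(m);a=1+st[1:,4].argmax()
q=cv2.findContours((l==a).astype(np.uint8),cv2.RETR_EXTERNAL,cv2.CHAIN_APPROX_NONE)[0][0].reshape(-1,2)+[170,120]
w=plane(i,q,40)[:,:2].astype(np.float32);print('side plate',cv2.minAreaRect(w),cv2.boxPoints(cv2.minAreaRect(w)))
t=cv2.imread('pics/top0.png')[200:280,145:195];m=cv2.inRange(cv2.cvtColor(t,cv2.COLOR_BGR2HSV),(0,0,150),(180,60,255))
k,l,st,ce=cv2.connectedComponentsWithStats(m);a=1+st[1:,4].argmax()
q=cv2.findContours((l==a).astype(np.uint8),cv2.RETR_EXTERNAL,cv2.CHAIN_APPROX_NONE)[0][0].reshape(-1,2)+[145,200]
w=plane(imaging.camera_info('top'),q,40)[:,:2].astype(np.float32);print('top plate',cv2.minAreaRect(w))
rel([530,0,240],106);rel([460,285,200],106)
E
```

```text
t: 4.82
tcp_pos: [498.8, -267.1, 234.1]
eef_rot: [-0.0, -0.138, 0.99, 0.0]
wrist_force: [-1.0, -0.3, -1.2]
opening: 23.9
finger_force: 30.0
side plate ((509.41107177734375, 268.3505859375), (49.651737213134766, 135.13453674316406), 79.87225341796875) [[438.53116 255.7928 ]
 [571.56006 232.03029]
 [580.291   280.9084 ]
 [447.2621  304.6709 ]]
top plate ((511.1578674316406, 268.5664978027344), (44.985755920410156, 131.76104736328125), 79.60247802734375)
t 4.825 tcp [ 498.85 -267.12  234.13] yaw 105.92 tilt 0.05 F [-0.98 -0.3  -1.15] open 23.924347756526487 29.99951557489112
turn [ 0.0002 -0.0002 -0.0005] shift [-0.1032  0.2483 -0.0058]
t 4.825 tcp [ 498.85 -267.12  234.13] yaw 105.92 tilt 0.05 F [-0.98 -0.3  -1.15] open 23.924347756526487 29.99951557489112
turn [ 0.0002 -0.0002 -0.0005] shift [-0.1141  0.5416  0.0344]
```

```bash
python3 -m handwheel '[[[0,0,0,-0.108,0.536,-0.006,1],[0,0,0,-0.108,0.536,-0.006,1],[0,0,0,-0.108,0.536,-0.006,1],[0,0,0,-0.108,0.536,-0.006,1],[0,0,0,-0.108,0.536,-0.006,1],[0,0,0,-0.108,0.536,-0.006,1],[0,0,0,-0.108,0.536,-0.006,1],[0,0,0,-0.108,0.536,-0.006,1],[0,0,0,-0.108,0.536,-0.006,1],[0,0,0,-0.108,0.536,-0.006,1],[0,0,0,-0.108,0.536,0.03,1],[0,0,0,-0.108,0.536,0.074,1],[0,0,0,-0.108,0.536,0.074,1],[0,0,0,-0.108,0.536,0.074,1],[0,0,0,-0.108,0.536,0.074,1]]]'
python3 - <<'E'
from look import *
from rel import rel
rel([456.1,278.1,144],106)
a=snap('wrist','w2.png');b=snap('side','s2.png')
o=np.zeros((420,780,3),np.uint8);o[:,:560]=cv2.imread('pics/w2.png');o[:220,560:]=cv2.resize(cv2.imread('pics/s2.png')[90:200,160:270],(220,220));cv2.imwrite('pics/v2.png',o)
E
```

```text
t: 6.7
tcp_pos: [457.0, 278.1, 162.8]
eef_rot: [0.001, -0.138, 0.99, 0.001]
wrist_force: [-0.0, -0.1, -1.0]
opening: 23.9
finger_force: 30.0
t 6.7 tcp [456.98 278.06 162.75] yaw 105.89 tilt 0.16 F [-0.01 -0.09 -0.97] open 23.91378774075432 29.99947874690406
turn [ 0.0003  0.0008 -0.0006] shift [0.0009 0.0003 0.0187]
```

View pics/v2.png

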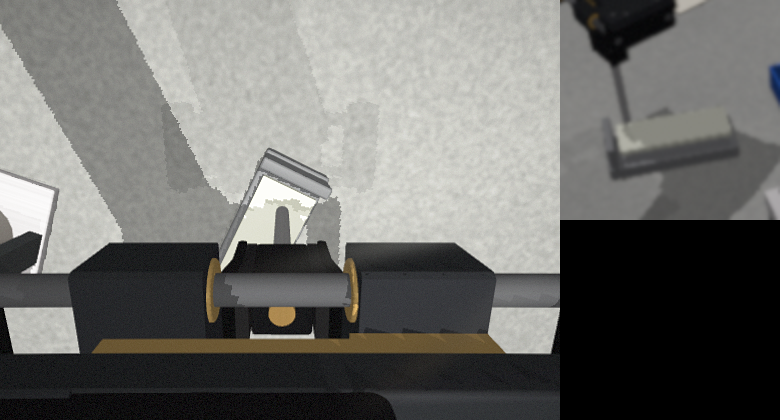

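The wrist view shows the foot at about (282,208), over the plate's centreline with the ridge beyond it at (265–330,150–195). The plate's ridge-side edge is at about (264,176)–(325,196). I'll cross-check these numerically.

```bash
python3 - <<'E'
from look import *
from rel import rel
i=imaging.camera_info('wrist')
print('foot',plane(i,[(282,207)],62),'plate edge',plane(i,[(264,176),(325,196)],40))
c=np.array([510.2,268.4]);u=np.array([.984,-.177]);v=np.array([.177,.984])
print('predicted edge',c-67.5*u+24*v,c-67.5*u-24*v)
rel([456.5,278.1,144],106)
E
```

```text
foot [[454.69495489 277.23307723  62.        ]] plate edge [[439.47358294 257.91648341  40.        ]
 [441.74678649 309.95771359  40.        ]]
predicted edge [448.028  303.9635] [439.532  256.7315]
t 6.8 tcp [456.69 278.03 162.29] yaw 105.9 tilt 0.12 F [1.28 0.46 0.26] open 23.932688276271033 29.99951598700136
turn [ 0.0003  0.0006 -0.0006] shift [0.0002 0.0001 0.0183]
```

```bash
python3 -m handwheel '[[[0,0,0,0.0002,0,0.01,1],[0,0,0,0.0002,0,0.018,1],[0,0,0,0.0002,0,0.018,1],[0,0,0,0.0002,0,0.018,1],[0,0,0,0.0002,0,0.018,1],[0,0,0,0.0002,0,0.018,1]]]'
python3 rel.py 456.5 278.1 135.3 105.9
```

```text
t: 7.55
tcp_pos: [456.0, 277.8, 143.1]
eef_rot: [0.0, -0.138, 0.99, 0.0]
wrist_force: [0.9, -0.4, -0.9]
opening: 24.3
finger_force: 30.0
t 7.55 tcp [455.98 277.77 143.15] yaw 105.91 tilt 0.02 F [ 0.92 -0.37 -0.89] open 24.314748589637816 29.999390443554148
turn [0.0001 0.0001 0.0001] shift [-0.0006  0.0002  0.0078]
```

```bash
python3 -m handwheel '[[[0,0,0,0,0,0.002,1],[0,0,0,0,0,0.004,1],[0,0,0,0,0,0.006,1],[0,0,0,0,0,0.0078,1],[0,0,0,0,0,0.0078,1],[0,0,0,0,0,0.0078,1],[0,0,0,0,0,0.0078,1]]]'
python3 - <<'E'
from rel import *
rel([569.2,257.8,135.3],105.9)
E
```

```text
t: 8.43
tcp_pos: [456.0, 277.8, 135.3]
eef_rot: [0.0, -0.138, 0.99, 0.0]
wrist_force: [-0.5, 0.7, 3.2]
opening: 23.9
finger_force: 30.0
t 8.425 tcp [455.97 277.75 135.29] yaw 105.91 tilt 0.02 F [-0.48  0.72  3.19] open 23.910664663484276 30.000104490900412
turn [0.0001 0.0001 0.    ] shift [-0.1034 -0.0502  0.    ]
```

```bash
python3 -m handwheel '[[[0,0,0,-0.004,-0.0019,0,1],[0,0,0,-0.008,-0.0039,0,1],[0,0,0,-0.012,-0.0058,0,1],[0,0,0,-0.016,-0.0078,0,1],[0,0,0,-0.020,-0.0097,0,1],[0,0,0,-0.024,-0.0117,0,1],[0,0,0,-0.028,-0.0136,0,1],[0,0,0,-0.032,-0.0155,0,1],[0,0,0,-0.036,-0.0175,0,1],[0,0,0,-0.040,-0.0194,0,1],[0,0,0,-0.044,-0.0214,0,1],[0,0,0,-0.048,-0.0233,0,1]]]'
python3 rel.py 569.2 257.8 135.3 105.9
```

```text
t: 9.93
tcp_pos: [508.7, 268.4, 135.2]
eef_rot: [0.0, -0.138, 0.99, 0.0]
wrist_force: [-2.0, 0.4, 2.7]
opening: 23.4
finger_force: 30.0
t 9.925 tcp [508.73 268.37 135.16] yaw 105.91 tilt 0.01 F [-1.98  0.43  2.71] open 23.429946700950424 30.00005515117664
turn [0. 0. 0.] shift [-0.0553 -0.0267 -0.0001]
```

```bash
python3 -m handwheel '[[[0,0,0,-0.004,-0.0019,0,1],[0,0,0,-0.008,-0.0039,0,1],[0,0,0,-0.012,-0.0058,0,1],[0,0,0,-0.016,-0.0078,0,1],[0,0,0,-0.020,-0.0097,0,1],[0,0,0,-0.024,-0.0117,0,1],[0,0,0,-0.028,-0.0136,0,1],[0,0,0,-0.032,-0.0155,0,1],[0,0,0,-0.036,-0.0175,0,1],[0,0,0,-0.040,-0.0194,0,1],[0,0,0,-0.044,-0.0214,0,1],[0,0,0,-0.048,-0.0233,0,1],[0,0,0,-0.052,-0.0252,0,1],[0,0,0,-0.0545,-0.0264,0,1],[0,0,0,-0.0545,-0.0264,0,1],[0,0,0,-0.0545,-0.0264,0,1]]]'
python3 rel.py 564.5 120 250 105.9
```

```text
t: 11.92
tcp_pos: [568.4, 257.8, 135.3]
eef_rot: [0.0, -0.138, 0.99, -0.0]
wrist_force: [-0.0, 0.3, 3.1]
opening: 23.7
finger_force: 30.0
t 11.925 tcp [568.4  257.81 135.29] yaw 105.9 tilt 0.04 F [-0.02  0.26  3.09] open 23.72541216484568 30.000190077116713
turn [-0.0001  0.0002 -0.    ] shift [ 0.0414 -0.1315 -0.1147]
```

```bash
python3 -m handwheel '[[[0,0,0,0,0,-0.02,1],[0,0,0,0,0,-0.06,1],[0,0,0,0,0,-0.115,1],[0,0,0,0,0,-0.115,1]]]'
python3 rel.py 622 36 240 105.9
```

```text
t: 12.42
tcp_pos: [570.0, 258.5, 254.7]
eef_rot: [0.004, -0.138, 0.99, 0.001]
wrist_force: [0.4, -0.4, -1.7]
opening: 23.6
finger_force: 30.0
t 12.425 tcp [569.98 258.5  254.73] yaw 105.89 tilt 0.44 F [ 0.37 -0.42 -1.68] open 23.648116423723735 29.99983396846801
turn [ 0.0005  0.0024 -0.0001] shift [ 0.011  -0.2283  0.0143]
```

```bash
python3 -m handwheel '[[[0,0,0,0.011,-0.228,0.01,1],[0,0,0,0.011,-0.228,0.01,1],[0,0,0,0.011,-0.228,0.01,1],[0,0,0,0.011,-0.228,0.01,1],[0,0,0,0.011,-0.228,0.01,1],[0,0,0,0.011,-0.228,0.01,1],[0,0,0,0.011,-0.228,0.01,1],[0,0,0,0.011,-0.228,0.01,1],[0,0,0,0.011,-0.228,0.01,1]]]'
python3 - <<'E'
from look import *
from rel import rel
rel([564.5,19.6,220],105.9);snap('wrist','w3.png');print(imaging.camera_info('wrist')['T'][:3,3])
E
```

```text
t: 13.55
tcp_pos: [619.9, 36.3, 240.1]
eef_rot: [0.0, -0.139, 0.99, 0.0]
wrist_force: [-0.2, 0.2, -0.5]
opening: 23.6
finger_force: 30.0
t 13.55 tcp [619.93  36.28 240.15] yaw 105.96 tilt 0.01 F [-0.17  0.16 -0.45] open 23.57142045821976 29.99986656010151
turn [0.     0.     0.0003] shift [ 0.0579 -0.0008  0.0201]
[552.20723845  16.1931678  402.48343952]
```

View pics/w3.png

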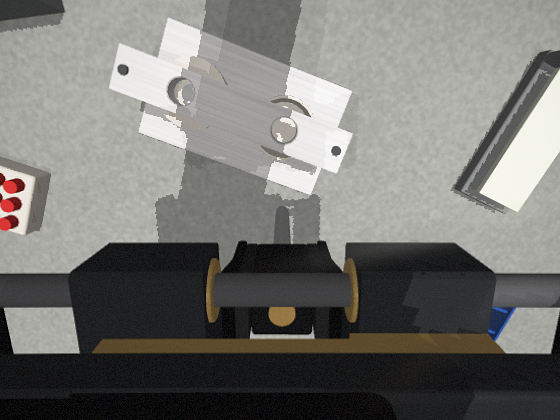

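The picture shows the cup's hole at about (285,130), the jar's hole at (182,93), the bar screws at (123,70) and (336,151), and the rod foot at about (282,207). Next I'll get the precise hole centre and rod offset.

```bash
python3 - <<'E'
from look import *
i=imaging.camera_info('wrist');g=cv2.imread('pics/w3.png',0)
def dark(cx,cy,h,th):
    m=(g[cy-h:cy+h,cx-h:cx+h]<th).astype(np.uint8);k,l,st,ce=cv2.connectedComponentsWithStats(m);a=1+st[1:,4].argmax();return ce[a]+[cx-h,cy-h],st[a,4]
s1,n1=dark(123,70,9,90);s2,n2=dark(336,151,9,90);print(s1,n1,s2,n2)
w=plane(i,[s1,s2],95);c=w.mean(0);d=(w[1]-w[0]);print(w,np.linalg.norm(d));d/=np.linalg.norm(d);print('hole from screws',c+45*d,c-45*d)
print('hole px',plane(i,[(285,130)],95))
o=cv2.resize(g[105:155,260:310],(400,400),interpolation=cv2.INTER_CUBIC);p=cv2.resize(g[195:245,257:307],(400,400),interpolation=cv2.INTER_CUBIC)
cv2.imwrite('pics/z3.png',np.hstack([o,p]))
# rod axis pixels
for r in range(212,240,6):
    x=np.flatnonzero(g[r,265:300]<np.median(g[r,262:302])-15)+265;print(r,x.min() if len(x) else 0,x.max() if len(x) else 0)
E
```

```text
[122.72727273  69.09090909] 77 [336.4375 151.9375] 16
[[ 554.29254729 -115.79960628   95.        ]
 [ 569.72527927   69.62315347   95.        ]] 186.06388432002376
hole from screws [565.7413568   21.75671607  95.        ] [558.27646976 -67.93316888  95.        ]
hole px [[564.21484144  22.46443559  95.        ]]
212 276 288
218 275 288
224 275 288
230 274 289
236 274 289
```

View pics/z3.png

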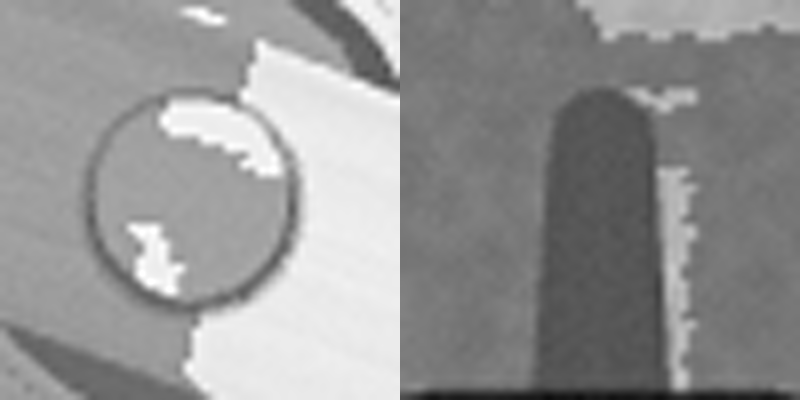

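The zoom shows the hole circle centred at about (283.8,129.5) px and the rod's foot disc at about (282.1,212.3) px.

```bash
python3 - <<'E'
from look import *
from rel import rel
i=imaging.camera_info('wrist')
h=plane(i,[(283.8,129.5)],95)[0];f=plane(i,[(282.1,212.3)],139.3)[0];t=monitor.observe()['tcp_pos']
print('hole',h,'foot',f,'tcp',t,'foot-tcp',f-t)
rel([*h[:2],215],105.9)
E
```

```text
hole [564.09797135  21.38422552  95.        ] foot [621.94477988  36.41067845 139.3       ] tcp [619.96067938  36.1244795  240.16551221] foot-tcp [   1.9841005     0.28619895 -100.86551221]
t 13.6 tcp [619.96  36.12 240.17] yaw 105.95 tilt 0.01 F [-0.22  0.62 -0.98] open 24.092657694553843 29.999807314015925
turn [0.     0.     0.0003] shift [0.0578 0.0012 0.0252]
```

```bash
python3 -m handwheel '[[[0,0,0,0.03,0.001,0.01,1],[0,0,0,0.0584,0.0007,0.025,1],[0,0,0,0.0584,0.0007,0.0365,1],[0,0,0,0.0584,0.0007,0.0365,1],[0,0,0,0.0584,0.0007,0.0365,1],[0,0,0,0.0584,0.0007,0.0365,1],[0,0,0,0.0584,0.0007,0.0365,1]]]'
python3 - <<'E'
from look import *
from rel import rel
rel([563.3,20.9,203],105.9)
for c in('wrist','side','top'):snap(c,c+'4.png')
w,s,t=[cv2.imread(f'pics/{c}4.png') for c in('wrist','side','top')]
z=lambda a,x,y:cv2.resize(a[y:y+50,x:x+50],(400,400),interpolation=cv2.INTER_CUBIC)
cv2.imwrite('pics/v4.png',np.hstack([z(w,257,195),z(s,255,175)]))
E
```

```text
t: 14.48
tcp_pos: [564.0, 20.4, 203.8]
eef_rot: [0.0, -0.138, 0.99, -0.0]
wrist_force: [0.3, 0.2, -1.3]
opening: 23.7
finger_force: 30.0
t 14.475 tcp [563.97  20.43 203.83] yaw 105.91 tilt 0.02 F [ 0.3   0.19 -1.3 ] open 23.661355399416657 29.99983781366609
turn [-0.      0.0001  0.0001] shift [0.0005 0.0006 0.0008]
```

View pics/v4.png

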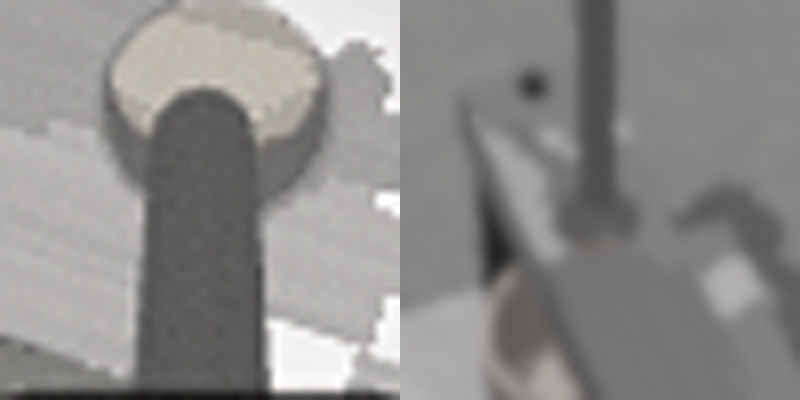

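The wrist zoom shows the foot directly above the hole. The hole circle's centre is at about (216,110) in the zoom and the foot disc's at about (202,139). The side view agrees that the rod stands over the cup's hole.

```bash
python3 - <<'E'
from look import *
from rel import rel
i=imaging.camera_info('wrist');t=monitor.observe()['tcp_pos']
h=plane(i,[(283.6,208.5)],95)[0];f=plane(i,[(281.9,212.4)],t[2]-100.85)[0]
print('hole-foot',h-f,h,f)
j=imaging.camera_info('side');q=lambda x,y:(255+x/8-.4,175+y/8-.4)
# side: foot bottom & hole centre, zoom coords
print('side hole',plane(j,[q(197,215)],95),'rod bottom edge',plane(j,[q(197,205)],t[2]-100.85))
d=(h-f)[:2];rel([t[0]+d[0],t[1]+d[1],t[2]-30],105.9)
E
```

```text
hole-foot [-1.32514306  1.00736155 -7.842894  ] [564.52064347  21.54877518  95.        ] [565.84578653  20.54141363 102.842894  ]
side hole [[565.69418059  22.10402027  95.        ]] rod bottom edge [[564.34472279  19.0300835  102.842894  ]]
t 14.625 tcp [563.73  20.35 203.69] yaw 105.91 tilt 0.01 F [-0.26 -0.13  0.11] open 23.63495096875925 29.999779982026666
turn [0. 0. 0.] shift [0.001  0.0013 0.03  ]
```

```bash
python3 -m handwheel '[[[0,0,0,0.0004,0.0012,0,1],[0,0,0,0.0004,0.0012,0,1],[0,0,0,0.0004,0.0012,0.005,1],[0,0,0,0.0004,0.0012,0.01,1],[0,0,0,0.0004,0.0012,0.015,1],[0,0,0,0.0004,0.0012,0.02,1],[0,0,0,0.0004,0.0012,0.02,1],[0,0,0,0.0004,0.0012,0.02,1]]]'
python3 - <<'E'
from look import *
from rel import rel
rel([563.0,21.4,128.8],105.9)
for c in('wrist','side'):snap(c,c+'5.png')
w,s=[cv2.imread(f'pics/{c}5.png') for c in('wrist','side')]
z=lambda a,x,y:cv2.resize(a[y:y+50,x:x+50],(400,400),interpolation=cv2.INTER_CUBIC)
cv2.imwrite('pics/v5.png',np.hstack([z(w,257,175),z(s,255,175)]))
E
```

```text
t: 15.62
tcp_pos: [563.0, 21.4, 183.8]
eef_rot: [0.0, -0.138, 0.99, 0.0]
wrist_force: [-0.2, 0.8, 0.1]
opening: 23.8
finger_force: 30.0
t 15.625 tcp [562.99  21.42 183.76] yaw 105.91 tilt 0.01 F [-0.24  0.75  0.15] open 23.793126744659908 29.99969932367094
turn [0.     0.0001 0.    ] shift [ 0.    -0.     0.055]
```

View pics/v5.png

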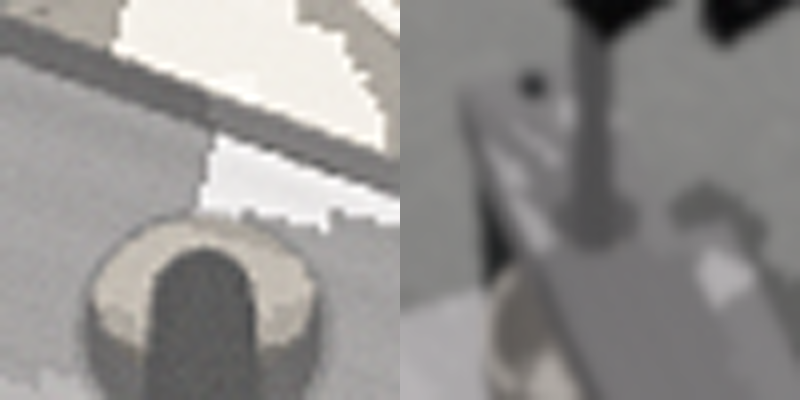

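The foot is in the hole mouth, with the rod laterally centred (hole edges 85–322, rod about 202 in the zoom). Next, the offset along the other axis.

```bash
python3 - <<'E'
from look import *
from rel import rel
i=imaging.camera_info('wrist');t=monitor.observe()['tcp_pos']
h=plane(i,[(257+203/8-.4,175+330/8-.4)],95)[0];f=plane(i,[(257+202/8-.4,175+299/8-.4)],t[2]-100.85)[0]
print(h,f,h-f)
top=plane(i,[(257+203/8-.4,175+212/8-.4)],95)[0];print('hole centre from far edge',top+11*np.array([.961,.276,0]))
E
```

```text
[564.48940613  21.44127912  95.        ] [564.87032218  21.45794998  83.01043599] [-0.38091605 -0.01667086 11.98956401]
hole centre from far edge [564.42542587  21.44257539  95.        ]
```

Centred within 0.5 mm. Now the descent.

```bash
python3 -m handwheel '[[[0,0,0,0.0002,0,0.006,1],[0,0,0,0.0002,0,0.012,1],[0,0,0,0.0002,0,0.018,1],[0,0,0,0.0002,0,0.024,1],[0,0,0,0.0002,0,0.030,1],[0,0,0,0.0002,0,0.036,1],[0,0,0,0.0002,0,0.042,1],[0,0,0,0.0002,0,0.048,1],[0,0,0,0.0002,0,0.052,1],[0,0,0,0.0002,0,0.055,1],[0,0,0,0.0002,0,0.055,1],[0,0,0,0.0002,0,0.055,1],[0,0,0,0.0002,0,0.055,1],[0,0,0,0.0002,0,0.055,1],[0,0,0,0.0002,0,0.055,1],[0,0,0,0.0002,0,0.055,1]]]'
python3 - <<'E'
from look import *
from rel import rel
rel([562.8,21.4,128.8],105.9)
for c in('wrist','side'):snap(c,c+'6.png')
w,s=[cv2.imread(f'pics/{c}6.png') for c in('wrist','side')]
z=lambda a,x,y,n:cv2.resize(a[y:y+n,x:x+n],(400,400),interpolation=cv2.INTER_CUBIC)
cv2.imwrite('pics/v6.png',np.hstack([z(w,240,180,80),z(s,240,160,80)]))
E
```

```text
t: 17.73
tcp_pos: [562.7, 21.4, 128.7]
eef_rot: [0.0, -0.138, 0.99, 0.0]
wrist_force: [-0.4, 0.5, -1.3]
opening: 23.8
finger_force: 30.0
t 17.725 tcp [562.75  21.36 128.65] yaw 105.91 tilt 0.01 F [-0.37  0.47 -1.29] open 23.838865577547352 29.999826540006325
turn [0. 0. 0.] shift [-0.0001  0.     -0.0001]
```

View pics/v6.png

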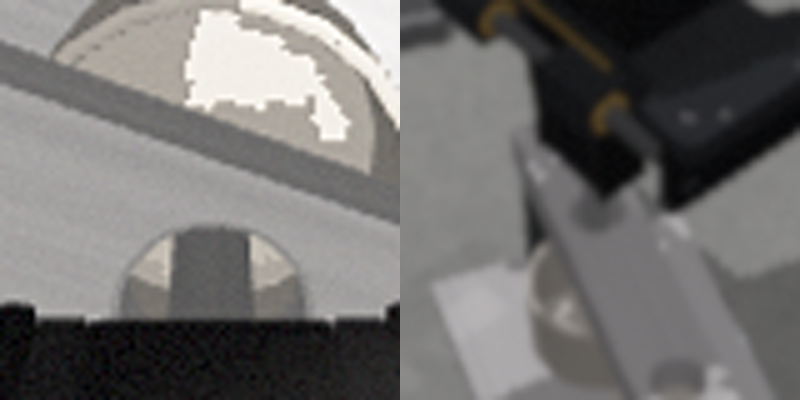

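The rod (175–250 in the zoom) is centred in the hole (120–305) and passes into the cup. The arm is still and there's no contact force. Handing in.

```bash
python3 -c "from bench import close_job;print(close_job())"
```

```text
the job is handed in; nothing more can be done
None
```

The electrode was polished in one stroke at about 5.5 mm plate depth and handed in at about 18 s, held still and upright, centred in the hole above the open cup to within about 1 mm, its foot about 14 mm above the cup bottom; nothing else on the bench was seen to move or touched.

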